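# Raise the telescoping camera stand for the family photo

### The arm

A 7-joint arm with a two-finger parallel gripper is mounted at the origin on the work surface. World frame = base frame: x ahead of the robot, y to its left, z up, the work surface at z = 0. Lengths are in m, angles in rad, forces in N, time in s.
With the tool pointing down it reaches from about 0.425 to 0.925 m from the base axis. Payload 6.8 kg.
Tool frame: the origin (TCP) lies at the very end of the fingers, on their centre line; the grasp point (between the pads) lies 19 mm behind it; z points along the fingers, y is the line along which they close (so a half turn about z gives the same grasp; the last joint's range is limited). The gripper opens to 88 mm and grips with 3 to 60 N. Pads are 20 mm wide; open, the fingers measure 115 mm over their backs; the gripper's body (75 mm by 178 mm) begins 61 mm behind the grasp point.
Start: joints at [-1.235, 0.477, 0.022, 1.555, -0.011, 1.109, -0.083], TCP at [0.29, 0.61, 0.184] pointing down, gripper open.
Joint ranges: [-2.96, 2.96], [-0.34, 2.1], [-1.41, 1.46], [0.24, 2.44], [-1.37, 4.51], [0.17, 1.92], [-2.96, 2.96]. Speed limits (rad/s): [2.39, 2.39, 3.14, 3.14, 3.14, 3.14, 3.14].

### API

Orientations are given as [roll, pitch, yaw] about the fixed x, y, z axes, in that order (R = Rz(yaw) Ry(pitch) Rx(roll)).
In Python, from station import env gives the robot as it stands. The module is installed in compiled form; this text tells all that it offers.
- The arm moves only by the tool drive_tool, never from a script. Its argument "moves" is a list of rows, each a list of 7 numbers: the shift along the tool's x, y, z in cm, then the turn, a rotation vector about the tool's x, y, z in rad, then the gripper's target within -1 to 1 (shut at 1, half-way at 0, fully open at -1). A call has 1 to 8 rows; each row is the pose to reach, as a shift and turn from the pose commanded when the call began, along the tool's axes at that moment; what a row does not reach only later rows make up. A row lasts 1/12 s, in which the tool goes at most 41.7 mm and 7.16 degrees, less where a joint would pass 70% of its speed; a pose out of reach is approached as far as the arm can. A call with a gripper value outside its range is refused whole. The fingers move at their own pace and stop on an object; "grip_force" is the grip in N (left out, the last holds). Time passes only in rows, so rows that repeat a pose let the fingers close. It gives the time, the measured TCP pose, the force, the opening and the grip force at its end, in the units of the state.
- env.read_state(): the state, without advancing time (a new reading comes with each control period).
- env.capture(name): name is "scene" or "top" or "wrist"; returns a dict with "image" (384x512x3 uint8, red, green, blue), "mtx" (3x3 intrinsics, pixels), "rvec" (rotation vector, rad) and "tvec" (3), from world to camera coordinates, as OpenCV has them. Camera axes: x right, y down, z forward; pixel columns grow to the right and rows downward; lengths in m; the calibration is good to about 2 mm. A picture is of the moment at which its call begins. There is no depth.
- env.hand_in(): hands the job in; it is judged then, once.
The state is a dict: "t": time; "qpos": joint angles; "joint_velocities": joint speeds; "tau": joint torques, N m; "ee_pos": TCP position; "orientation": TCP orientation; "force": force on the tool from outside, world axes, zero at the start; "ft_torque": the same for the moment, N m; "finger_gap": finger opening in m; "finger_force": force on a finger pad.
Only numpy, scipy, OpenCV 4.12 (cv2) and the standard library are available. Lean on these libraries where they do the work, as an engineer would, in place of code of your own. Each camera call takes 0.05 s, during which the arm holds its last target. There are 200 camera calls.

### The job

Get the telescoping camera stand ready for the family photo: draw the orange-handled locking pin straight out of its bore, lay it in the blue side notch and let go of it. Then squeeze the red button into the black head and, keeping it squeezed, pull the mast up past the first stop to the second, as far as it goes. Finish while still gripping the head and holding the mast fully up (it drops if let go), and leave the tableware where it is.

Things in the scene. Friction and masses are not known exactly. Their poses are not given: they have to be found in the camera images.
- stand: Telescoping camera stand, fixed. Origin: on the table, on the mast's axis; z up; x points from the pin's handle towards the camera. Foot 12 mm thick, x -115 to 65, y -55 to 105 mm. Grey sleeve 46 x 46 mm, top z 120. Aluminium bore block in front (x -55 to -23, y -14 to 14, top z 74), level bore along x, 9.5 mm square. Blue side notch: two forked plates at y +75, x -28 and -62.
- bore_mouth (a point): Centre of the bore's mouth on the bore block's front face: stand x -55, y 0, z 55 mm; axes as the stand's.
- notch (a point): Where the pin's origin lies when parked: stand x -92, y 75, z 50 mm; stand's axes. Parked, the pin lies level along x in both forks, handle on the -x side as in the bore; 13 mm fore or aft is still parked. Each fork is 6 mm thick with an upright slot 11 mm wide, open above: floor z 46, straight to z 56, then flared to about 25 mm at its top, z 68.
- pin: Loose pin, about 60 g. Brass shank 8 mm square along its +x, tip at x 90 mm; orange handle 24 (x) x 14 (y) x 38 mm (z -10 to 28). Origin: on the shank's axis, mid-handle. Starts in the bore, axes as the stand's, at stand x -92, z 54 mm; slides freely (its handle droops 1 to 2 mm); out when drawn over 53 mm to stand -x. 25 mm of bare shank before the block. It locks the mast down.
- head (a point): Moves with the mast: middle of the black head at button height, stand z 155 mm when down; stand's axes. Head 30 (x) x 36 (y) x 60 mm (32 below to 28 above). Red button 6 mm proud of its +y face, 16 (x) x 18 mm (z), centred at this height. Camera on a bracket at x 62 to 104 mm, 60 mm wide, top 21 mm above this point. Head's top and other sides are clear.
- mast (a joint): How far the mast is raised straight up, m; 0 down. Unless the button is pressed a catch locks it at 0 (2 mm play) and at the first stop, 0.035. The second stop, 0.070, is the solid end of travel and has no catch: there the mast (0.3 to 0.55 kg) drops when let go.
- button (a joint): How far the red button is pressed in (to stand -y), m: 0 out, 0.006 flush with the head's face. Catch free beyond 0.004. Spring 3 N at first, about 8 N flush. Pinching the head across y with 20 to 40 N, pads over the button, presses it flush.
- thali: Round steel compartment plate, 280 mm across, 22 mm high, on the left; origin under its centre. Leave alone.
- coaster: Orange plastic coaster 100 x 100 x 6 mm, under the cup; origin under its centre. Leave alone.
- cup: White ceramic cup, 76 mm across, 75 mm high, on the coaster; origin under its centre. Leave alone.
- tumbler: Steel tumbler, 72 mm across, 100 mm high; origin under its centre. Leave alone.
- pickle_jar: Amber jar with red cap, 72 mm across, 100 mm high; origin under its centre. Leave alone.
- katori: Small steel bowl, 90 mm across, 40 mm high, at the far side; origin under its centre. Leave alone.
- tongs: Steel tongs 215 mm long, 12 mm high, lying at the far side; origin under the middle. Leave alone.

How it is judged:
By the outcome, as a careful person would: the job done as asked, in the order asked, and still so for the second after the job is handed in, while the arm keeps its last pose, push and grip.
It also fails if it takes over 48 s, if anything falls off the work surface, if the arm or the gripper's body presses on something with over 40 N, if the wrist force passes 120 N, or if a joint passes its speed limit or range.

## Working session

There is one attempt and no reset: what is moved stays moved. The work goes in short steps, Python scripts to look and compute and a tool call to move; the robot and the scene stay as the last step left them, time stands still between calls to the robot, and variables do not carry over. Pictures are saved under pics/ and viewed, at most 12 in all, crops included, and the job is handed in when it is done.

Besides the shell and the picture viewer there is one more tool, called after "Call:" as a command line: name --pt "numbers of a row" for each row, then --argument value for the rest. drive_tool: Moves the arm, as the interface text tells. Its arguments: {"type":"object","properties":{"moves":{"type":"array","items":{"type":"array","items":{"type":"number"}}},"grip_force":{"type":"number"}},"required":["moves"]}

```bash
mkdir -p pics
cat > h.py <<'E'
from station import env
import numpy as np, cv2
def cap(n,save=None):
    c=env.capture(n)
    if save: cv2.imwrite('pics/'+save,c['image'][:,:,::-1])
    return c
def ray(c,u,v):
    R=cv2.Rodrigues(np.array(c['rvec'],float))[0]; t=np.array(c['tvec'],float).ravel()
    d=R.T@np.linalg.inv(c['mtx'])@np.array([u,v,1.]); return -R.T@t, d/np.linalg.norm(d)
def onz(c,u,v,z):
    o,d=ray(c,u,v); return o+d*(z-o[2])/d[2]
def tri(c1,p1,c2,p2):
    A=np.zeros((3,3));b=np.zeros(3)
    rs=[ray(c1,*p1),ray(c2,*p2)]
    for o,d in rs:
        P=np.eye(3)-np.outer(d,d);A+=P;b+=P@o
    x=np.linalg.solve(A,b); return x,[np.linalg.norm(np.cross(x-o,d)) for o,d in rs]
def proj(c,p): return cv2.projectPoints(np.array(p,float).reshape(-1,3),np.array(c['rvec'],float),np.array(c['tvec'],float),c['mtx'],None)[0].reshape(-1,2)
E
python3 - <<'E'
from h import *
a=cap('scene')['image'];b=cap('top')['image']
cv2.imwrite('pics/s0.png',a[:,:,::-1]);cv2.imwrite('pics/t0.png',b[:,:,::-1])
s=env.read_state();print(s['t'],s['ee_pos'],s['orientation'],s['finger_gap'])
for n in('scene','top'):
    c=env.capture(n);print(n,ray(c,256,192))
E
```

```text
0.1 [0.28959382 0.6090801  0.18347342] [-3.13998424e+00  1.31585423e-04  2.69785415e+00] 0.08805025814699292
scene (array([1.56934835, 1.03868816, 0.9717697 ]), array([-0.56308233, -0.62686332, -0.53849853]))
top (array([0.3436862 , 0.00200607, 1.52597038]), array([ 0.20347277, -0.01199166, -0.97900717]))
```

View pics/s0.png

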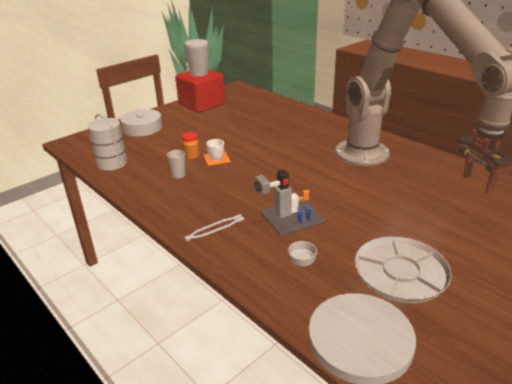

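View pics/t0.png

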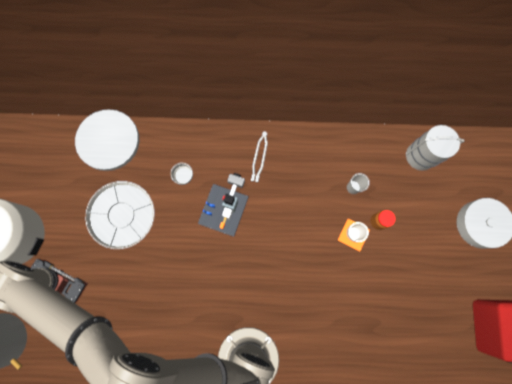

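The scene view shows the stand at about (290,205): pin handle at (306,195), blue forks at (303,213), red button at (286,182). In the top view the stand is at (225,210), with the handle at (222,224), forks at (208,209) and camera at (236,179).

Run:
```python
from h import *
t=cap('top');s=cap('scene')
def blobs(c,box,f):
    x0,y0,x1,y1=box; im=c['image'].astype(int)[y0:y1,x0:x1]; m=f(im[...,0],im[...,1],im[...,2]).astype(np.uint8)
    n,l,st,ce=cv2.connectedComponentsWithStats(m); return [(tuple((ce[i]+[x0,y0]).round(1)),int(st[i,4])) for i in range(1,n) if st[i,4]>2]
fs=dict(orange=lambda r,g,b:(r>170)&(g>70)&(g<170)&(b<80),red=lambda r,g,b:(r>130)&(g<60)&(b<60),blue=lambda r,g,b:(b>90)&(b>r+50)&(b>g+25))
for k,f in fs.items():
    bt=blobs(t,(195,165,255,240),f);bs=blobs(s,(250,160,330,235),f);print(k,bt,bs)
    for p,_ in bt:
        print(' top z',onz(t,*p,{'orange':.082,'red':.155,'blue':.068}[k]))
        for q,_ in bs: print('  tri',tri(t,p,s,q))
# foot contour
im=t['image'].astype(int); sub=im[175:240,190:255]; m=((sub.max(2)-sub.min(2)<22)&(sub.max(2)<110)).astype(np.uint8)
m=cv2.morphologyEx(m,cv2.MORPH_CLOSE,np.ones((9,9)))
cs=cv2.findContours(m,0,2)[0];c=max(cs,key=cv2.contourArea);r=cv2.minAreaRect(c);bx=cv2.boxPoints(r)+[190,175];print(r)
W=[onz(t,*p,.012) for p in bx];print(np.round(W,3)); print('centre',np.mean(W,0),[np.linalg.norm(W[i]-W[i-1]).round(3) for i in range(4)])
```

```text
orange [((np.float64(223.2), np.float64(225.7)), 6)] [((np.float64(305.0), np.float64(194.8)), 73)]
 top z [0.50538864 0.1094112  0.082     ]
  tri (array([0.50574869, 0.11370335, 0.05910098]), [np.float64(0.0033997496207784006), np.float64(0.0033997496207785736)])
red [] [((np.float64(285.5), np.float64(181.6)), 24)]
blue [((np.float64(210.2), np.float64(204.4)), 32), ((np.float64(207.2), np.float64(212.2)), 29)] [((np.float64(308.3), np.float64(210.8)), 25), ((np.float64(299.9), np.float64(213.6)), 25)]
 top z [0.59088917 0.16598108 0.068     ]
  tri (array([0.58177141, 0.17948447, 0.06002165]), [np.float64(0.016383595161607464), np.float64(0.016383595161607305)])
  tri (array([0.59275534, 0.17002514, 0.04790233]), [np.float64(0.0023567243629777483), np.float64(0.0023567243629776433)])
 top z [0.55907749 0.17636781 0.068     ]
  tri (array([0.56059756, 0.18027344, 0.04862545]), [np.float64(0.0020796759245519853), np.float64(0.0020796759245519255)])
  tri (array([0.57174043, 0.17089283, 0.03696659]), [np.float64(0.01223267386456259), np.float64(0.012232673864562477)])
((46.780818939208984, 30.082197189331055), (52.20035934448242, 25.51497459411621), 69.44395446777344)
[[ 0.683  0.153  0.012]
 [ 0.725  0.054  0.012]
 [ 0.52  -0.028  0.012]
 [ 0.48   0.069  0.012]]
centre [0.60197087 0.06229127 0.012     ] [np.float64(0.219), np.float64(0.107), np.float64(0.221), np.float64(0.105)]
```

```bash
cat >> h.py <<'E'
from scipy.spatial.transform import Rotation as Ro
def plan(p,yaw):
    s=env.read_state();R=Ro.from_euler('xyz',s['orientation']);T=Ro.from_euler('xyz',[np.pi,0,yaw])
    d=R.inv().apply(np.array(p)-s['ee_pos'])*100; r=(R.inv()*T).as_rotvec()
    print('t',s['t'],'shift cm',d.round(2),'rot',r.round(3),'rows',max(np.linalg.norm(d)/4.17,np.linalg.norm(r)/.125).round(1))
E
python3 -c "
from h import *
plan([.485,.14,.24],np.pi-.288)"
```

```text
t 0.3 shift cm [-37.79 -34.02  -5.57] rot [-0.001  0.    -0.156] rows 12.3
```

Call:
drive_tool --pt "-3 -2.7 -0.7 0 0 -0.02 -1" --pt "-6 -5.4 -1.4 0 0 -0.04 -1" --pt "-9 -8.1 -2.1 0 0 -0.06 -1" --pt "-12 -10.8 -2.8 0 0 -0.08 -1" --pt "-15 -13.5 -3.5 0 0 -0.1 -1" --pt "-18 -16.2 -4.2 0 0 -0.12 -1" --pt "-21 -18.9 -4.9 0 0 -0.14 -1" --pt "-24 -21.6 -5.6 0 0 -0.156 -1" --grip_force 30

```text
t: 0.97
ee_pos: [0.4142, 0.3095, 0.2409]
orientation: [3.141, 0.0, 2.855]
force: [1.3, 1.6, 0.4]
finger_gap: 0.0876
finger_force: 0.0
```

```bash
python3 -c "
from h import *
plan([.485,.14,.24],np.pi-.288)"
```

```text
t 0.9667 shift cm [-11.58 -14.26   0.08] rot [0.001 0.    0.001] rows 4.4
```

Call:
drive_tool --pt "-2.5 -3 0 0 0 0 -1" --pt "-5 -6 0 0 0 0 -1" --pt "-7.5 -9 0 0 0 0 -1" --pt "-10 -12 0 0 0 0 -1" --pt "-11.5 -14 0 0 0 0 -1" --pt "-11.5 -14 0 0 0 0 -1" --pt "-11.5 -14 0 0 0 0 -1"

```text
t: 1.55
ee_pos: [0.4847, 0.1432, 0.2405]
orientation: [3.141, 0.0, 2.85]
force: [-1.2, 1.1, -0.0]
finger_gap: 0.0875
finger_force: 0.0
```

Run:
```python
from h import *
w=cap('wrist','w1.png');print(ray(w,256,192));print(env.read_state()['ee_pos'])
```

```text
(array([0.40972835, 0.16597147, 0.44062966]), array([ 0.28803205, -0.06520901, -0.95539799]))
[0.48421515 0.14494985 0.24039297]
```

View pics/w1.png

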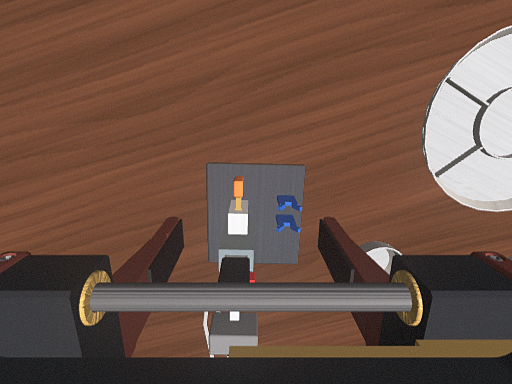

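The wrist view shows the stand upright: handle at (238,187), block top at (238,224), forks at (288,203) and (288,223), and foot corners at (207,163), (305,166) and (298,263).

Run:
```python
from h import *
w=cap('wrist');im=w['image'].astype(int);r,g,b=im[...,0],im[...,1],im[...,2]
box=np.zeros(r.shape,bool);box[150:250,190:320]=1
def rect(m,z,n):
    m=(m&box).astype(np.uint8);cs=[c for c in cv2.findContours(m,0,2)[0] if cv2.contourArea(c)>15]
    for c in cs:
        R=cv2.minAreaRect(c);bx=cv2.boxPoints(R);W=[onz(w,*p,z)[:2] for p in bx]
        print(n,cv2.boundingRect(c),np.round(R[0],1),'ctr',np.mean(W,0).round(4),[np.linalg.norm(W[i]-W[i-1]).round(4) for i in range(4)],'corners',np.round(W,4).tolist())
rect((r>200)&(g>200)&(b>200),.074,'block')
rect((r>150)&(g>60)&(g<180)&(b<90)&(r-g>60),.082,'handle')
rect((b>r+50)&(b>g+25),.068,'blue')
fc=[onz(w,*p,.012)[:2] for p in((207,163),(304.5,165.5),(298,263))];print(np.round(fc,4))
e=fc[1]-fc[0];print('y-axis ang',np.degrees(np.arctan2(e[1],e[0]))-90,np.linalg.norm(e)); e=fc[2]-fc[1];print('x ang',np.degrees(np.arctan2(e[1],e[0])),np.linalg.norm(e))
print(im[172:214:2,238].tolist())
```

```text
block (227, 214, 20, 21) [236.5 224. ] ctr [0.5585 0.1021] [np.float64(0.0315), np.float64(0.0273), np.float64(0.0315), np.float64(0.0279)] corners [[0.5396, 0.0937], [0.5473, 0.1199], [0.5774, 0.1108], [0.5695, 0.0841]]
handle (232, 177, 11, 21) [237. 187.] ctr [0.5032 0.1205] [np.float64(0.0138), np.float64(0.0284), np.float64(0.0135), np.float64(0.0284)] corners [[0.5148, 0.1097], [0.4877, 0.1182], [0.4916, 0.1311], [0.5187, 0.1229]]
blue (275, 215, 24, 19) [286.5 223.9] ctr [0.5816 0.1718] [np.float64(0.0354), np.float64(0.0276), np.float64(0.0347), np.float64(0.0276)] corners [[0.5889, 0.1511], [0.5626, 0.1594], [0.5741, 0.1922], [0.6007, 0.1845]]
blue (276, 196, 25, 16) [288.  203.5] ctr [0.5513 0.1818] [np.float64(0.0229), np.float64(0.0343), np.float64(0.0229), np.float64(0.0349)] corners [[0.5353, 0.1682], [0.5451, 0.2011], [0.5674, 0.1957], [0.5575, 0.1623]]
[[0.47   0.0775]
 [0.5179 0.225 ]
 [0.686  0.1734]]
y-axis ang -17.97959924067962 0.15508655696688023
x ang -17.04298770838944 0.17590061865641882
[[101, 100, 106], [98, 96, 104], [117, 90, 81], [149, 76, 43], [147, 80, 48], [255, 157, 85], [253, 171, 91], [252, 171, 90], [253, 170, 93], [252, 166, 89], [253, 171, 95], [252, 168, 91], [255, 172, 92], [231, 186, 112], [229, 188, 113], [230, 186, 111], [231, 187, 113], [232, 189, 114], [231, 188, 111], [227, 181, 112], [149, 142, 140]]
```

```bash
cat >> h.py <<'E'
Y=-.297;O=np.array([.5958,.0907,0])
def st(p): return O+Ro.from_euler('z',Y).apply(np.array(p)/1000)
def go(*p): print(st(p).round(4)); plan(st(p),np.pi+Y)
E
python3 -c "
from h import *
go(-92,0,110)"
```

```text
[0.5078 0.1176 0.11  ]
t 1.65 shift cm [-3.09 -2.04 13.03] rot [ 0.001 -0.     0.011] rows 3.2
```

Call:
drive_tool --pt "-1 -0.7 3.5 0 0 0.01 -1" --pt "-2 -1.4 7 0 0 0.01 -1" --pt "-3.1 -2 10 0 0 0.01 -1" --pt "-3.1 -2 13 0 0 0.01 -1" --pt "-3.1 -2 13 0 0 0.01 -1" --pt "-3.1 -2 13 0 0 0.01 -1"

```text
t: 2.15
ee_pos: [0.5069, 0.1179, 0.1095]
orientation: [-3.14, -0.003, 2.846]
force: [0.1, 0.2, 0.7]
finger_gap: 0.0878
finger_force: 0.0
```

Run:
```python
from h import *
w=cap('wrist','w2.png');im=w['image'].astype(int);r,g,b=im[...,0],im[...,1],im[...,2]
m=((r>150)&(g>60)&(g<180)&(b<110)&(r-g>60)).astype(np.uint8);m[:60]=0
mt=((r>235)&(g>140)&(g<180)&(b<115)).astype(np.uint8)
for q in(m,mt):
  for c in cv2.findContours(q,0,2)[0]:
    if cv2.contourArea(c)>40:
        bx=cv2.boxPoints(cv2.minAreaRect(c));W=[onz(w,*p,.082) for p in bx];print(cv2.boundingRect(c),[(1000*Ro.from_euler('z',-Y).apply(x-O)[:2]).round(1).tolist() for x in W])
s=env.read_state();print((1000*Ro.from_euler('z',-Y).apply(s['ee_pos']-O)).round(1));go(-92,0,49)
```

```text
(244, 180, 15, 33) [[-82.6, -5.5], [-112.0, -5.4], [-112.0, 6.6], [-82.7, 6.9]]
(246, 188, 13, 24) [[-104.8, -3.7], [-104.9, 6.7], [-83.6, 6.9], [-83.6, -3.8]]
[-91.7   0.7 111.1]
[0.5078 0.1176 0.049 ]
t 2.2 shift cm [ 0.03 -0.07  6.21] rot [ 0.    -0.     0.001] rows 1.5
```

View pics/w2.png

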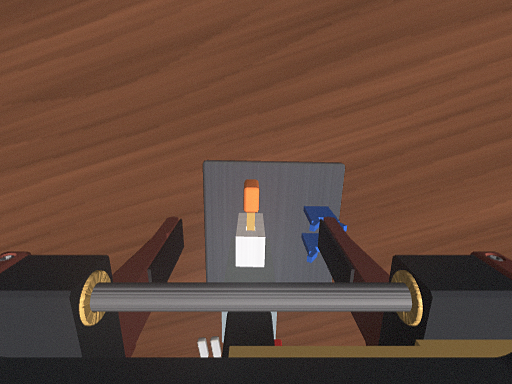

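The view shows the handle at (251,195), centred between the fingers and about 1 mm off in y, so I descend and grip.

Call:
drive_tool --pt "0.1 0 2.5 0 0 0 -1" --pt "0.1 0 4.5 0 0 0 -1" --pt "0.1 0 6.2 0 0 0 -1" --pt "0.1 0 6.2 0 0 0 0" --pt "0.1 0 6.2 0 0 0 0.6" --pt "0.1 0 6.2 0 0 0 0.6" --pt "0.1 0 6.2 0 0 0 1" --pt "0.1 0 6.2 0 0 0 1" --grip_force 20

```text
t: 2.87
ee_pos: [0.5085, 0.1175, 0.0498]
orientation: [3.14, 0.002, 2.844]
force: [-0.3, 0.0, -1.0]
finger_gap: 0.0578
finger_force: 0.0
```

Call:
drive_tool --pt "0 0 0 0 0 0 1" --pt "0 0 0 0 0 0 1" --pt "0 0 0 0 0 0 1" --pt "0 0 0 0 0 0 1" --pt "0 0 0 0 0 0 1" --pt "0 0 0 0 0 0 1"

```text
t: 3.37
ee_pos: [0.5074, 0.1169, 0.0483]
orientation: [-3.142, -0.0, 2.844]
force: [0.2, -0.7, 0.6]
finger_gap: 0.018
finger_force: 0.0
```

Call:
drive_tool --pt "0 0 0 0 0 0 1" --pt "0 0 0 0 0 0 1" --pt "0 0 0 0 0 0 1" --pt "0 0 0 0 0 0 1"

```text
t: 3.7
ee_pos: [0.5074, 0.1169, 0.0483]
orientation: [3.142, -0.0, 2.844]
force: [-0.6, 0.2, 0.2]
finger_gap: 0.0002
finger_force: 0.0
```

The gap closed to zero, so the grip missed the handle; I'll look.

Run:
```python
from h import *
w=cap('wrist')['image'];s=cap('scene')['image'];t=cap('top')['image']
a=cv2.resize(w[130:290,150:350],(500,400),interpolation=2)
b=cv2.resize(s[150:240,240:340],(444,400),interpolation=2)[:,:300]
cv2.imwrite('pics/c1.png',np.hstack([a,b])[:,:,::-1])
```

```text
(no output)
```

View pics/c1.png

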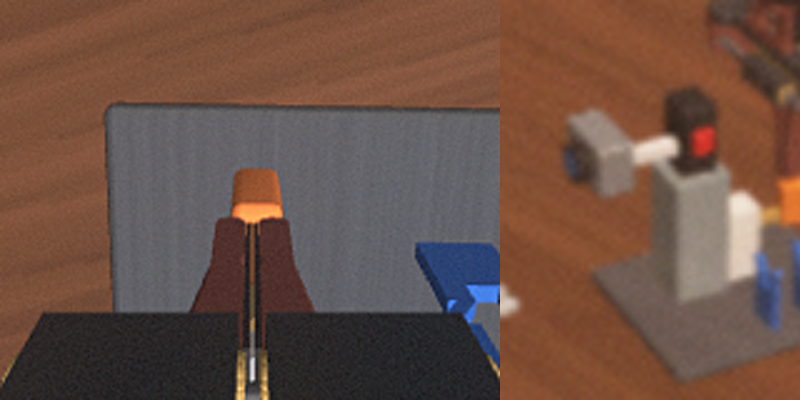

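Run:
```python
from h import *
e=env.read_state();p=e['ee_pos']
for n in('scene','wrist'):
    c=cap(n);print(n,'tcp',proj(c,p),'grasp',proj(c,p+[0,0,.019]),'handle top front/back, bot front',proj(c,[st((-104,0,82)),st((-80,0,82)),st((-104,0,44))]).round(1).tolist())
    im=c['image'].astype(int);r,g,b=im[...,0],im[...,1],im[...,2]
    m=((r>120)&(r-g>50)&(g>50)&(b<110)&(r-b>80)).astype(np.uint8)
    q=[cv2.boundingRect(k) for k in cv2.findContours(m,0,2)[0] if cv2.contourArea(k)>20];print(q)
print(e['finger_gap'],e['finger_force'])
```

```text
scene tcp [[304.33440728 197.77391536]] grasp [[304.47168864 193.35717385]] handle top front/back, bot front [[307.5, 189.2], [301.8, 190.9], [307.2, 198.0]]
[(400, 368, 23, 16), (446, 338, 46, 29), (414, 328, 58, 56), (416, 299, 96, 64), (443, 293, 24, 16), (230, 290, 59, 48), (201, 260, 44, 29), (185, 233, 133, 104), (174, 229, 10, 12), (125, 206, 60, 50), (458, 186, 41, 22), (417, 185, 95, 44), (413, 160, 99, 45), (441, 155, 61, 23), (55, 135, 40, 30), (382, 132, 34, 15), (79, 131, 10, 8), (320, 123, 27, 17), (323, 112, 25, 13), (239, 96, 56, 28), (234, 82, 55, 24), (85, 70, 427, 254), (378, 43, 134, 45)]
wrist tcp [[250.1684054  212.34538643]] grasp [[250.13103126 222.05937352]] handle top front/back, bot front [[251.2, 214.3], [251.2, 247.4], [251.1, 196.2]]
[(243, 198, 20, 22)]
0.0004336853588905974 0.0
```

Call:
drive_tool --pt "0 0 -2 0 0 0 1" --pt "0 0 -4 0 0 0 1" --pt "0 0 -6 0 0 0 1" --pt "0 0 -6 0 0 0 1" --pt "0 0 -6 0 0 0 1"

```text
t: 4.37
ee_pos: [0.5082, 0.1172, 0.1092]
orientation: [3.14, 0.002, 2.844]
force: [-0.5, -0.1, -1.1]
finger_gap: 0.0007
finger_force: 0.0
```

Run:
```python
from h import *
c=cap('scene');w=cap('wrist');e=env.read_state()['ee_pos'];print(e)
ps=[e,e+[0,0,.019],e+[0,0,.038]]
def mk(c,x0,y0,k,W,H):
    im=cv2.resize(c['image'][y0:y0+H//k,x0:x0+W//k],(W,H),interpolation=cv2.INTER_NEAREST).copy()
    for p,col in zip(proj(c,ps),[(0,255,0),(255,255,0),(0,255,255)]): cv2.circle(im,tuple(int(v) for v in (p-[x0,y0]+.5)*k),3,col,-1)
    return im
cv2.imwrite('pics/c2.png',np.hstack([mk(c,270,140,6,400,480),mk(w,200,150,4,400,480)])[:,:,::-1])
```

```text
[0.50687336 0.11685637 0.10767546]
```

View pics/c2.png

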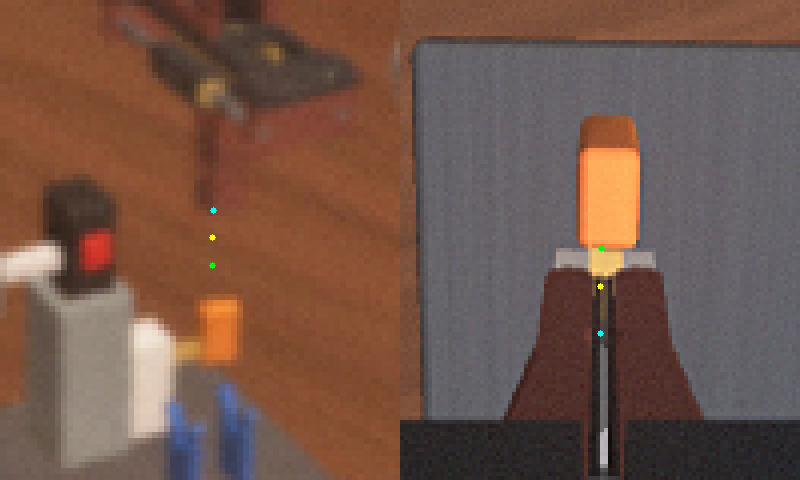

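Left, the real fingertips end about 39 mm above the reported TCP (tip near crop row 205, TCP dot at 265), so they closed above the handle. Right, the handle is in line with the fingers. I'll allow for this offset and check x.

Run:
```python
from h import *
w=cap('wrist');e=env.read_state()['ee_pos'];R=Ro.from_euler('z',Y)
for dx in(-10,0,10):
  print(dx,[(proj(w,e+R.apply([dx/1e3,0,z])) [0]-[200,150]).round(1).tolist() for z in(.034,.039,.044)])
print((1000*R.inv().apply(e-O)).round(1))
```

```text
-10 [[49.8, 66.7], [49.8, 69.6], [49.8, 72.8]]
0 [[49.8, 80.7], [49.8, 84.0], [49.8, 87.5]]
10 [[49.8, 94.3], [49.8, 97.9], [49.8, 101.7]]
[-92.9  -1.2 107.4]
```

Call:
drive_tool --pt "0.0 0.2 0 0 0 0 -0.3" --pt "0.0 0.2 0 0 0 0 -0.3" --pt "0.0 0.2 0 0 0 0 -0.3" --pt "0.0 0.2 0 0 0 0 -0.3" --pt "0.0 0.2 0 0 0 0 -0.3" --pt "0.0 0.2 0 0 0 0 -0.3" --pt "0.0 0.2 0 0 0 0 -0.3" --pt "0.0 0.2 0 0 0 0 -0.3"

```text
t: 5.18
ee_pos: [0.508, 0.1188, 0.1084]
orientation: [3.142, 0.0, 2.844]
force: [-0.2, 0.0, -0.2]
finger_gap: 0.0506
finger_force: 0.0
```

Call:
drive_tool --pt "0 0 2 0 0 0 -0.3" --pt "0 0 4 0 0 0 -0.3" --pt "0 0 6 0 0 0 -0.3" --pt "0 0 7.5 0 0 0 -0.3" --pt "0 0 8.5 0 0 0 -0.3" --pt "0 0 9.2 0 0 0 -0.3" --pt "0 0 9.2 0 0 0 -0.3" --pt "0 0 9.2 0 0 0 0.3"

```text
t: 5.85
ee_pos: [0.5083, 0.1189, 0.0166]
orientation: [3.142, 0.0, 2.844]
force: [0.4, -0.0, 0.6]
finger_gap: 0.0531
finger_force: 0.0
```

Call:
drive_tool --pt "0 0 0 0 0 0 0.6" --pt "0 0 0 0 0 0 1" --pt "0 0 0 0 0 0 1" --pt "0 0 0 0 0 0 1" --pt "0 0 0 0 0 0 1" --pt "0 0 0 0 0 0 1" --pt "0 0 0 0 0 0 1" --pt "0 0 0 0 0 0 1"

```text
t: 6.52
ee_pos: [0.508, 0.1184, 0.0164]
orientation: [-3.141, -0.0, 2.843]
force: [-0.4, -2.4, 1.7]
finger_gap: 0.0141
finger_force: 19.9
```

Call:
drive_tool --pt "0.8 0 0 0 0 0 1" --pt "1.6 0 0 0 0 0 1" --pt "2.4 0 0 0 0 0 1" --pt "3.2 0 0 0 0 0 1" --pt "4.0 0 0 0 0 0 1" --pt "4.8 0 0 0 0 0 1" --pt "5.6 0 0 0 0 0 1" --pt "6.3 0 0 0 0 0 1"

```text
t: 7.18
ee_pos: [0.4466, 0.1382, 0.0164]
orientation: [3.141, -0.001, 2.845]
force: [-0.6, -0.1, -0.7]
finger_gap: 0.0139
finger_force: 19.9
```

Call:
drive_tool --pt "0 0 0 0 0 0 1" --pt "0 0 0 0 0 0 1" --pt "0 0 -1 0 0 0 1" --pt "0 0 -2 0 0 0 1" --pt "0 0 -3.2 0 0 0 1" --pt "0 0 -3.2 0 0 0 1" --pt "0 0 -3.2 0 0 0 1"

```text
t: 7.77
ee_pos: [0.4489, 0.1377, 0.0494]
orientation: [3.14, 0.002, 2.843]
force: [-0.0, -0.8, -0.8]
finger_gap: 0.0139
finger_force: 19.9
```

Run:
```python
from h import *
w=cap('wrist','w3.png');t=cap('scene')
s=env.read_state();print((1000*Ro.from_euler('z',-Y).apply(s['ee_pos']-O)).round(1),s['finger_gap'],s['force'])
cv2.imwrite('pics/c3.png',np.hstack([cv2.resize(w['image'][120:280,150:350],(500,400)),cv2.resize(t['image'][160:240,270:330],(300,400))])[:,:,::-1])
```

```text
[-155.1    1.3   48.4] 0.013846408137258915 [-0.57085207  0.74265747 -0.85131786]
```

View pics/c3.png

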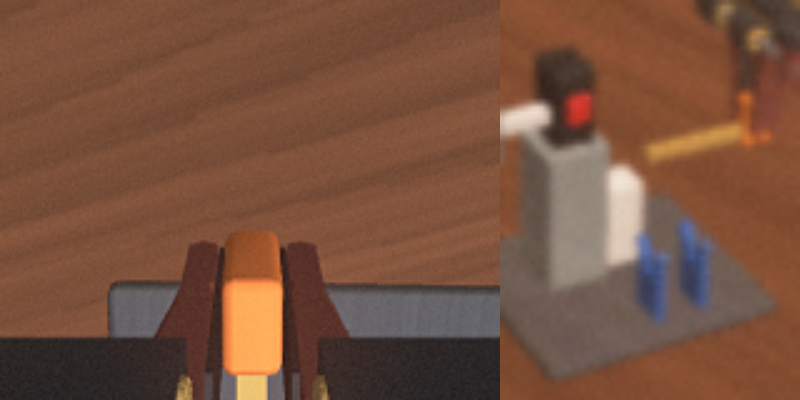

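The pin is clear of the bore, level and held; the forks are visible at crop (650,280) and (695,265). I move it over the notch.

Call:
drive_tool --pt "0 2 0 0 0 0 1" --pt "0 4 0 0 0 0 1" --pt "0 6 0 0 0 0 1" --pt "0 7.5 0 0 0 0 1" --pt "-2 7.5 0 0 0 0 1" --pt "-4 7.5 0 0 0 0 1" --pt "-6.2 7.5 0 0 0 0 1" --pt "-6.2 7.5 0 0 0 0 1"

```text
t: 8.53
ee_pos: [0.5331, 0.1889, 0.0483]
orientation: [-3.141, 0.003, 2.841]
force: [0.2, 0.0, -0.4]
finger_gap: 0.0138
finger_force: 20.0
```

Call:
drive_tool --pt "0 0 0 0 0 0 1" --pt "0 0 0 0 0 0 1" --pt "0 0 0 0 0 0 1"

```text
t: 8.78
ee_pos: [0.5278, 0.1912, 0.0479]
orientation: [-3.141, -0.001, 2.845]
force: [-0.4, 0.5, 0.0]
finger_gap: 0.0138
finger_force: 20.0
```

Run:
```python
from h import *
w=cap('wrist')
s=env.read_state();print((1000*Ro.from_euler('z',-Y).apply(s['ee_pos']-O)).round(1),s['orientation'],s['force'])
t=cap('top')
cv2.imwrite('pics/c4.png',np.hstack([cv2.resize(w['image'][170:300,170:330],(480,390)),cv2.resize(t['image'][185:250,190:240],(300,390))])[:,:,::-1])
```

```text
[-94.4  76.3  48.1] [-3.14118539e+00 -1.13652318e-03  2.84481752e+00] [-0.19614272  0.065534   -1.28960569]
```

View pics/c4.png

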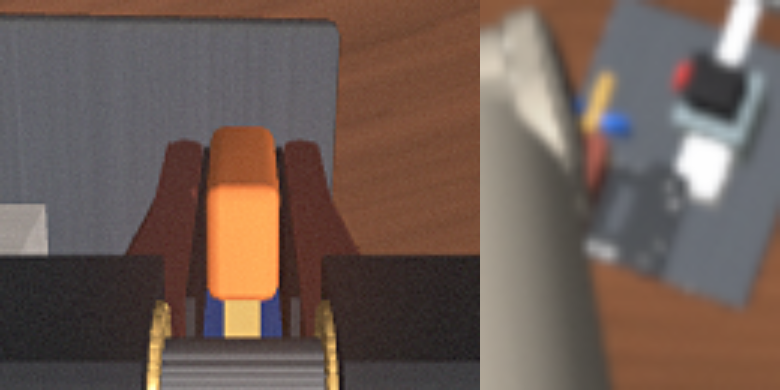

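In the wrist crop the shank, at column 242, lies midway in the blue fork (205 to 282). I lower it.

Call:
drive_tool --pt "0 0 0.8 0 0 0 1" --pt "0 0 1.6 0 0 0 1" --pt "0 0 2.4 0 0 0 1" --pt "0 0 3 0 0 0 1" --pt "0 0 3.3 0 0 0 1" --pt "0 0 3.3 0 0 0 1" --pt "0 0 3.3 0 0 0 1"

```text
t: 9.47
ee_pos: [0.5286, 0.1904, 0.0149]
orientation: [-3.141, -0.001, 2.843]
force: [-0.6, -1.3, -2.2]
finger_gap: 0.0137
finger_force: 20.0
```

Call:
drive_tool --pt "0 0 0.2 0 0 0 1" --pt "0 0 0.2 0 0 0 0.5" --pt "0 0 0.2 0 0 0 0" --pt "0 0 0.2 0 0 0 -0.1" --pt "0 0 0.2 0 0 0 -0.1" --pt "0 0 0.2 0 0 0 -0.1" --pt "0 0 0.2 0 0 0 -0.1" --pt "0 0 0.2 0 0 0 -0.1"

```text
t: 10.13
ee_pos: [0.5292, 0.191, 0.0135]
orientation: [3.141, 0.0, 2.844]
force: [-0.6, 0.5, -0.0]
finger_gap: 0.0482
finger_force: 0.0
```

Call:
drive_tool --pt "0 0 -2 0 0 0 -0.1" --pt "0 0 -5 0 0 0 -0.1" --pt "0 0 -8 0 0 0 -0.5" --pt "0 0 -11 0 0 0 -1" --pt "0 0 -14 0 0 0 -1" --pt "0 0 -17 0 0 0 -1" --pt "0 0 -19 0 0 0 -1" --pt "0 0 -19 0 0 0 -1"

```text
t: 10.8
ee_pos: [0.5318, 0.1918, 0.2082]
orientation: [3.136, 0.006, 2.843]
force: [1.0, 0.3, 1.0]
finger_gap: 0.0845
finger_force: 0.0
```

Call:
drive_tool --pt "0 0 0 0 0 0 -1" --pt "0 0 0 0 0 0 -1"

```text
t: 10.97
ee_pos: [0.5284, 0.1906, 0.2024]
orientation: [-3.141, -0.001, 2.844]
force: [-0.0, -0.2, -0.3]
finger_gap: 0.0879
finger_force: 0.0
```

Run:
```python
from h import *
w=cap('wrist');t=cap('scene')
s=env.read_state();print((1000*Ro.from_euler('z',-Y).apply(s['ee_pos']-O)).round(1),s['orientation'],s['finger_gap'])
cv2.imwrite('pics/c5.png',np.hstack([cv2.resize(w['image'][120:300,150:350],(444,400)),cv2.resize(t['image'][160:230,270:330],(343,400))])[:,:,::-1])
im=w['image'].astype(int);r,g,b=im[...,0],im[...,1],im[...,2]
def st_(x): return (1000*Ro.from_euler('z',-Y).apply(x-O)[:2]).round(1).tolist()
for n,m,z in(('handle',(r>235)&(g>130)&(g<185)&(b<115),.078),('block',(r>200)&(g>200)&(b>200),.074),('red',(r>130)&(g<60)&(b<60),.155)):
  for k in cv2.findContours(m.astype(np.uint8),0,2)[0]:
    if cv2.contourArea(k)>25: print(n,cv2.boundingRect(k),[st_(onz(w,*p,z)) for p in cv2.boxPoints(cv2.minAreaRect(k))])
```

```text
[-94.   75.6 201.8] [-3.13957344e+00 -2.01376649e-03  2.84388685e+00] 0.08764544882421245
handle (247, 167, 10, 18) [[-103.8, 71.7], [-103.8, 82.6], [-82.5, 82.7], [-82.5, 71.6]]
block (176, 312, 11, 13) [[110.1, -31.5], [110.1, -17.1], [131.2, -18.5], [131.2, -33.1]]
block (357, 242, 30, 23) [[4.4, 215.4], [-8.3, 220.7], [18.1, 265.1], [31.4, 260.2]]
block (180, 204, 23, 24) [[-55.0, -13.7], [-55.0, 14.3], [-23.2, 12.7], [-23.2, -16.1]]
block (420, 0, 92, 191) [[-279.8, 252.1], [-279.7, 346.6], [-73.7, 401.8], [-73.7, 288.1]]
block (403, 0, 109, 202) [[-265.0, 215.9], [-280.0, 310.1], [-63.6, 404.9], [-41.1, 291.9]]
red (192, 270, 10, 13) [[-10.9, 14.5], [-12.0, 23.9], [2.1, 24.4], [3.2, 14.9]]
```

View pics/c5.png

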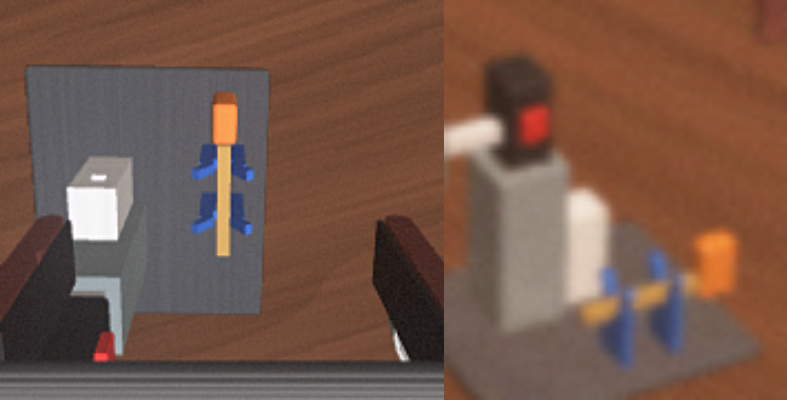

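The pin lies parked in both forks, with its handle at crop (715,262) in the scene view. Next is the head.

Call:
drive_tool --pt "-2 -1.6 0 0 0 0 -1" --pt "-4 -3.2 0 0 0 0 -1" --pt "-6 -4.8 0 0 0 0 -1" --pt "-8 -6.4 0 0 0 0 -1" --pt "-9.4 -7.5 0 0 0 0 -1" --pt "-9.4 -7.5 0 0 0 0 -1" --pt "-9.4 -7.5 0 0 0 0 -1" --pt "-9.4 -7.5 0 0 0 0 -1"

```text
t: 11.73
ee_pos: [0.596, 0.0926, 0.2023]
orientation: [-3.141, -0.002, 2.845]
force: [-0.0, -0.1, -0.6]
finger_gap: 0.0877
finger_force: 0.0
```

Run:
```python
from h import *
w=cap('wrist','w6.png')
s=env.read_state();print((1000*Ro.from_euler('z',-Y).apply(s['ee_pos']-O)).round(1),s['orientation'],s['finger_gap'])
print(proj(w,[st((-15,-18,183)),st((-15,18,183)),st((15,18,183)),st((-15,21,155))]).round(1).tolist())
t=cap('scene');w=w['image']
cv2.imwrite('pics/c6.png',np.hstack([cv2.resize(w[100:384,100:400],(422,400)),cv2.resize(t['image'][120:220,240:330],(360,400))])[:,:,::-1])
go(0,.3,98)
```

```text
[ -0.5   2.3 202.5] [-3.14145407e+00 -1.73012032e-03  2.84559490e+00] 0.08798587948402772
[[226.4, 187.5], [269.5, 187.6], [268.8, 220.9], [270.8, 179.3]]
[0.5959 0.091  0.098 ]
t 11.8333 shift cm [-0.06 -0.22 10.48] rot [ 0.    -0.001  0.001] rows 2.5
```

View pics/c6.png

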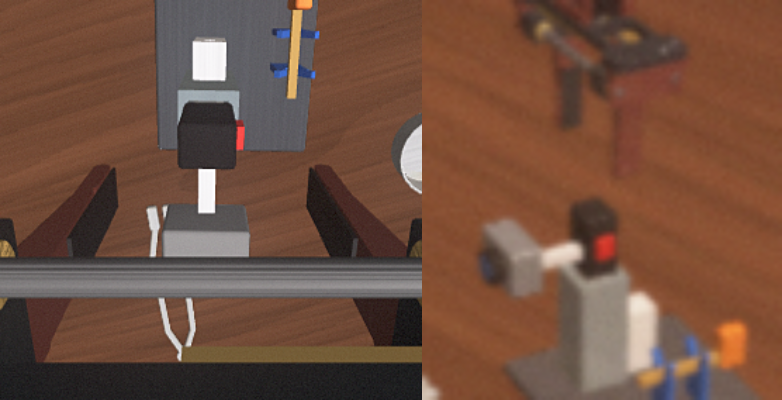

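The head top spans crop columns 179 to 237, matching the predicted head pose within 1 mm. The fingers straddle it. Descend.

Call:
drive_tool --pt "0 -0.2 2 0 0 0 -1" --pt "0 -0.2 4.5 0 0 0 -1" --pt "0 -0.2 7 0 0 0 -1" --pt "0 -0.2 9 0 0 0 -1" --pt "0 -0.2 10.4 0 0 0 -1" --pt "0 -0.2 10.4 0 0 0 -0.5" --pt "0 -0.2 10.4 0 0 0 0" --pt "0 -0.2 10.4 0 0 0 0" --grip_force 32

```text
t: 12.5
ee_pos: [0.5969, 0.0904, 0.1004]
orientation: [3.141, 0.001, 2.845]
force: [0.6, 0.7, -0.5]
finger_gap: 0.0709
finger_force: 0.0
```

Call:
drive_tool --pt "0 0 0 0 0 0 1" --pt "0 0 0 0 0 0 1" --pt "0 0 0 0 0 0 1" --pt "0 0 0 0 0 0 1" --pt "0 0 0 0 0 0 1" --pt "0 0 0 0 0 0 1" --pt "0 0 0 0 0 0 1" --pt "0 0 0 0 0 0 1"

```text
t: 13.17
ee_pos: [0.5965, 0.0891, 0.1]
orientation: [3.141, 0.0, 2.842]
force: [-1.9, 0.0, 5.1]
finger_gap: 0.0357
finger_force: 31.7
```

Call:
drive_tool --pt "0 0 0 0 0 0 1" --pt "0 0 -0.5 0 0 0 1" --pt "0 0 -1.2 0 0 0 1" --pt "0 0 -2 0 0 0 1" --pt "0 0 -2 0 0 0 1" --pt "0 0 -2 0 0 0 1" --grip_force 38

```text
t: 13.67
ee_pos: [0.5965, 0.0892, 0.1198]
orientation: [-3.142, 0.001, 2.843]
force: [2.0, -2.0, -3.5]
finger_gap: 0.0363
finger_force: 38.2
```

Call:
drive_tool --pt "0 0 -0.8 0 0 0 1" --pt "0 0 -1.6 0 0 0 1" --pt "0 0 -2.4 0 0 0 1" --pt "0 0 -3.2 0 0 0 1" --pt "0 0 -4 0 0 0 1" --pt "0 0 -4.6 0 0 0 1" --pt "0 0 -4.6 0 0 0 1" --pt "0 0 -4.6 0 0 0 1"

```text
t: 14.33
ee_pos: [0.5965, 0.0892, 0.1658]
orientation: [-3.142, 0.001, 2.843]
force: [2.8, -3.5, -3.1]
finger_gap: 0.0358
finger_force: 38.0
```

Call:
drive_tool --pt "0 0 -0.2 0 0 0 1" --pt "0 0 -0.4 0 0 0 1" --pt "0 0 -0.5 0 0 0 1" --pt "0 0 -0.5 0 0 0 1"

```text
t: 14.67
ee_pos: [0.5964, 0.0892, 0.17]
orientation: [-3.141, 0.0, 2.843]
force: [3.2, -4.5, -3.2]
finger_gap: 0.0358
finger_force: 37.9
```

Run:
```python
from h import *
c=cap('scene');s=env.read_state();print(s['t'],s['ee_pos'],s['force'],s['finger_gap'],s['finger_force'])
im=c['image'].astype(int);m=((im[...,0]>130)&(im[...,1]<60)&(im[...,2]<60))[120:220,250:330];v,u=np.nonzero(m);print('red px',len(u))
print('cam pred', proj(c,[st((83,0,155)),st((83,0,190)),st((83,0,225)),st((62,-30,246)),st((104,30,246))]).round(1).tolist())
cv2.imwrite('pics/c7.png',cv2.resize(c['image'][110:220,240:340],(545,600))[:,:,::-1])
```

```text
14.7167 [0.59643663 0.0891737  0.17001797] [ 2.95073937 -4.11376257 -3.35103525] 0.03647989694379636 37.94623665511608
red px 0
cam pred [[260.4, 185.0], [260.1, 176.0], [259.9, 166.8], [261.4, 155.9], [258.0, 166.7]]
```

View pics/c7.png

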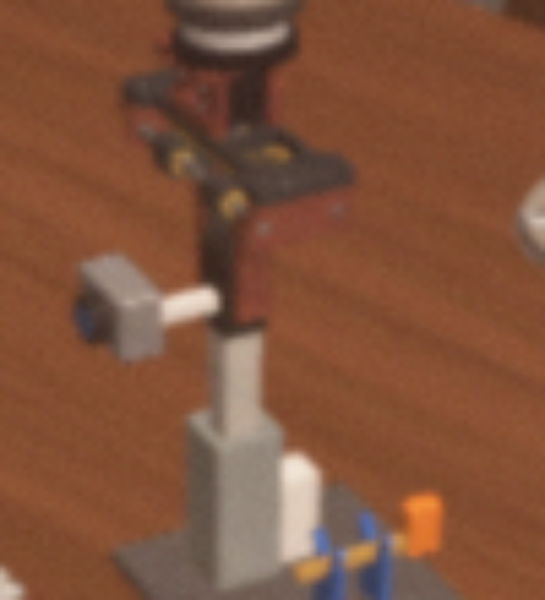

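The mast is raised about 70 mm with the camera at crop (120,308), and the pin is still parked. I'll nudge up to feel the end stop.

Call:
drive_tool --pt "0 0 -0.1 0 0 0 1" --pt "0 0 -0.1 0 0 0 1" --pt "0 0 -0.2 0 0 0 1" --pt "0 0 -0.2 0 0 0 1"

```text
t: 15.05
ee_pos: [0.5964, 0.0891, 0.1701]
orientation: [-3.14, -0.0, 2.843]
force: [8.3, -4.0, -15.5]
finger_gap: 0.036
finger_force: 37.9
```

Call:
drive_tool --pt "0 0 0 0 0 0 1" --pt "0 0 0 0 0 0 1" --pt "0 0 0 0 0 0 1" --pt "0 0 0 0 0 0 1" --pt "0 0 0 0 0 0 1" --pt "0 0 0 0 0 0 1"

```text
t: 15.55
ee_pos: [0.5964, 0.0892, 0.1701]
orientation: [-3.14, -0.0, 2.843]
force: [9.0, -3.9, -16.5]
finger_gap: 0.036
finger_force: 37.9
```

Pressed steadily against the stop with no slip, so I hand it in.

```bash
python3 -c "
from station import env
print(env.hand_in())"
```

```text
the job is handed in; nothing more can be done
None
```

The job is handed in at about 15.6 s of the 48 s allowed: the pin is parked in the blue notch, and the arm grips the head with the button flush and holds the mast against its second stop (about 70 mm). The first grip closed above the handle and missed, with no harm seen, because the real fingertips sit 35–40 mm above the reported TCP.

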